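# Read in and lock the sample carousel

### The arm

A 7-joint arm with a two-finger parallel gripper is mounted at the origin on the work surface. World frame = base frame: x ahead of the robot, y to its left, z up, the work surface at z = 0. Lengths are in m, angles in rad, forces in N, time in s.
With the tool pointing down it reaches from about 0.4 to 0.85 m from the base axis. Payload 10.4 kg.
Tool frame: the origin (TCP) lies at the very end of the fingers, on their centre line; the grasp point (between the pads) lies 19 mm behind it (manip.tcp_to_grasp is the distance from the TCP to the grasp point, in m); z points along the fingers, y is the line along which they close (so a half turn about z gives the same grasp; the last joint's range is limited). The gripper opens to 87 mm and grips with 3 to 60 N. Pads are 19 mm wide; open, the fingers measure 117 mm over their backs; the gripper's body (75 mm by 190 mm) begins 51 mm behind the grasp point.
Start: joints at [-1.314, 0.332, -0.065, 1.46, 0.022, 1.35, -0.088], TCP at [0.173, 0.601, 0.223] pointing down, gripper open.
Joint ranges: [-2.6, 2.6], [-0.5, 2.12], [-1.47, 1.34], [0.16, 2.42], [-1.27, 4.41], [0.06, 2.06], [-2.6, 2.6]. Speed limits (rad/s): [2.22, 2.22, 2.79, 2.79, 3.14, 3.14, 3.14].

### API

Orientations are given as a unit quaternion [x, y, z, w].
In Python, from workcell import manip gives the robot as it stands.
- The arm moves only by the tool step_arm, never from a script. Its argument "increments" is a list that holds one entry, the list of rows, each a list of 7 numbers: the turn, a rotation vector about the tool's x, y, z in units of 6 degrees (1.0 is 6 degrees), then the shift along the tool's x, y, z in units of 30 mm (1.0 is 30 mm), then the opening, from 0 (shut) to 1 (fully open). In form: [[[rx, ry, rz, tx, ty, tz, gripper], ...]]. A call has 1 to 10 rows; each row is the pose to reach, as a shift and turn from the pose commanded when the call began, along the tool's axes at that moment; what a row does not reach only later rows make up. A row lasts 1/10 s, in which the tool goes at most 50 mm and 8.59 degrees, less where a joint would pass 70% of its speed; a pose out of reach is approached as far as the arm can. A call with a gripper value outside its range is refused whole. The fingers move at their own pace and stop on an object; "grip_force" is the grip in N (left out, the last holds). Time passes only in rows, so rows that repeat a pose let the fingers close. It gives the time, the measured TCP pose, the force, the opening and the grip force at its end, in the units of the state.
- manip.state(): the state, without advancing time (a new reading comes with each control period).
- manip.camera(name): name is "scene" or "top"; returns (picture, depth): 420x560x3 uint8, red, green, blue; 420x560 float32, m along the optical axis (not along the pixel's ray), 0 where there is no reading.
- manip.camera_info(name): a dict with "fx", "fy", "cx", "cy" (pixels), "camera_from_world" (4x4, takes a point from world to camera coordinates). Camera axes: x right, y up, looking along -z (the intrinsics and any distortion apply to the point x, -y, -z); pixel columns grow to the right and rows downward; lengths in m; the calibration is good to about 2 mm. A picture is of the moment at which its call begins. camera_info takes no time and is no camera call.
- manip.job_done(): hands the job in; it is judged then, once.
The state is a dict: "time_s": time; "joint_positions": joint angles; "joint_velocities": joint speeds; "tau": joint torques, N m; "tcp_pos": TCP position; "eef_rot": TCP orientation; "force": force on the tool from outside, world axes, zero at the start; "wrist_torque": the same for the moment, N m; "grip_width": opening from 0.0 (shut) to 1.0 (fully open); "gripper_force": force on a finger pad.
Only numpy, scipy, OpenCV 4.12 (cv2) and the standard library are available. Lean on these libraries where they do the work, as an engineer would, in place of code of your own. Each camera call takes 0.05 s, during which the arm holds its last target. There are 200 camera calls.

### The job

Every tube in the sample carousel has to pass the code reader before the run: turn the carousel by its upright black knob counter-clockwise (seen from above) through at least one full turn, no faster than about half a turn per second, and on until the hole in its lug lies over the hole in the fixed bracket. Then take the locking pin from its holder block and put it down through both holes until its collar rests on the lug. Leave the jar and the bottle where they stand.

Things in the scene. Friction and masses are not known exactly. Their poses are not given: they have to be found in the camera images.
- sampler: Fixed base of the carousel sampler, grey round foot 216 mm across. Origin: on the carousel's vertical axis, on the table. Its bracket stands out to its -y side, its white code reader (45 x 80 mm, 85 mm high) at 180 to 225 mm on its +x side.
- carousel (a joint): Turn of the carousel about the vertical axis, rad, growing counter-clockwise from above; counts on past a full turn. 0 (and 6.283 one turn later): lug hole over bracket hole. It starts between -1.3 and -0.3, has light friction and stays where it is left.
- hub_top (a point): Centre of the top of the carousel's hub, on its axis, 68 mm above the table. The carousel is a white disc 236 mm across, its top 46 mm above the table, with 16 capped tubes in a ring of 100 mm radius (caps 19 mm across, their tops 72 mm above the table).
- knob_top (a point): Centre of the top of the turning knob: an upright black cylinder 20 mm across that spins freely on its own stud, 60 mm from the carousel's axis, across the axis from the lug, from 57 to 121 mm above the table. Rides with the carousel; always 121 mm above the table.
- lug_hole (a point): Centre of the upper mouth of the 17 mm hole in the carousel's aluminium lug (36 mm square, 12 mm thick, top 46 mm above the table), 145 mm from the axis.
- bracket_hole (a point): Centre of the upper mouth of the 17 mm through hole in the fixed grey bracket (44 mm square, 14 mm thick, top 29 mm above the table, open below), 145 mm from the axis on the sampler's -y side.
- lock_pin: Locking pin, upright. Origin: its lower tip; z runs up the pin. Steel shank 10 mm across and 40 mm long with a tapered tip, then a steel collar 27 mm across (40 to 46 mm above the tip), then a black cylindrical grip 22 mm across (46 to 90 mm above the tip). 90 g. With the collar on the lug the tip is 6 mm above the table, below the bracket.
- holder: Fixed grey block 60 x 60 mm, 50 mm high, in whose 14 mm hole the pin is parked, collar on the block's top. Origin: centre of the underside. Stands left or right of the sampler.
- jar: Bystander: clear jar with red lid, 64 mm across, 85 mm high. Origin: centre of the underside.
- bottle: Bystander: white bottle 52 mm across, 100 mm high. Origin: centre of the underside.
Things that resemble listed ones, but are neither listed nor needed, are in the scene too. What is shaped like the lock_pin but pink is not meant.

How it is judged:
By the outcome, as a careful person would: the job done as asked, in the order asked, and still so for the second after the job is handed in, with the robot touching nothing.
It also fails if it takes over 72 s, if anything falls off the work surface, if the arm or the gripper's body presses on something with over 40 N, if the wrist force passes 120 N, or if a joint passes its speed limit or range.

## Working session

There is one attempt and no reset: what is moved stays moved. The work goes in short steps, Python scripts to look and compute and a tool call to move; the robot and the scene stay as the last step left them, time stands still between calls to the robot, and variables do not carry over. Pictures are saved under pics/ and viewed, at most 10 in all, crops included, and the job is handed in when it is done.

Besides the shell and the picture viewer there is one more tool, called after "Request:" in YAML: its name, and indented under it one key for each argument. step_arm: Moves the arm, as the interface text tells. Its arguments: {"type":"object","properties":{"increments":{"type":"array"},"grip_force":{"type":"number"}},"required":["increments"]}

```bash
mkdir -p pics; ls; python3 - <<'E'
from workcell import manip
import cv2,numpy as np
for n in("top","scene"):
    p,d=manip.camera(n); cv2.imwrite(f"pics/{n}0.png",p[:,:,::-1]); np.savez(f"pics/{n}0.npz",p=p,d=d)
    print(n,{k:(np.round(v,3).tolist() if k=="camera_from_world" else v) for k,v in manip.camera_info(n).items()})
print(manip.state())
E
```

```text
pics
top {'fx': 528.9423184433723, 'fy': 528.9423184433723, 'cx': 283.5108901510079, 'cy': 213.4740269556273, 'camera_from_world': [[-0.002, -1.0, -0.004, -0.021], [0.993, -0.002, 0.118, -0.588], [-0.118, -0.004, 0.993, -1.448], [0.0, 0.0, 0.0, 1.0]]}
scene {'fx': 485.5081646206173, 'fy': 485.5081646206173, 'cx': 277.10924610709526, 'cy': 208.40076019537474, 'camera_from_world': [[0.441, 0.897, 0.008, -0.235], [-0.518, 0.248, 0.819, 0.214], [0.733, -0.366, 0.574, -1.495], [0.0, 0.0, 0.0, 1.0]]}
{'time_s': 0.1, 'joint_positions': array([-1.31360071,  0.33280235, -0.06469445,  1.46083837,  0.02159075,
        1.34989756, -0.08851977]), 'joint_velocities': array([ 0.00115515, -0.00180998, -0.00100816, -0.0017268 ,  0.00092001,
       -0.00019789, -0.00204641]), 'tau': array([ 1.96576540e-03, -6.24544644e+01,  2.49669340e-02, -3.90709949e+01,
       -6.13515917e-02,  3.66851350e-02,  5.36771438e-05]), 'tcp_pos': array([0.17250924, 0.60036922, 0.22184648]), 'eef_rot': array([ 1.39445969e-01,  9.90229484e-01, -6.22165509e-04, -6.30076425e-05]), 'force': array([ 0.61232299,  1.16103887, -0.16509731]), 'wrist_torque': array([ 0.01086542, -0.00795088, -0.02153105]), 'gripper_force': 0.0, 'grip_width': 0.9965182645420979}
```

View pics/top0.png

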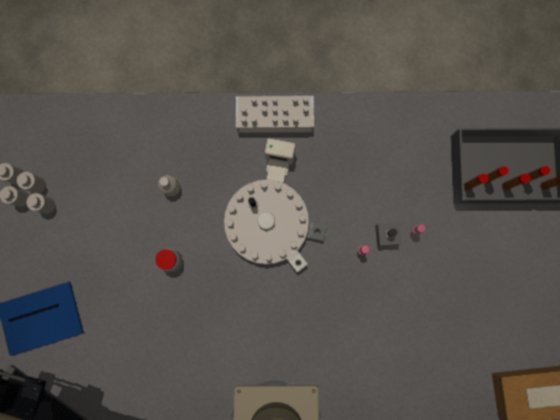

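View pics/scene0.png

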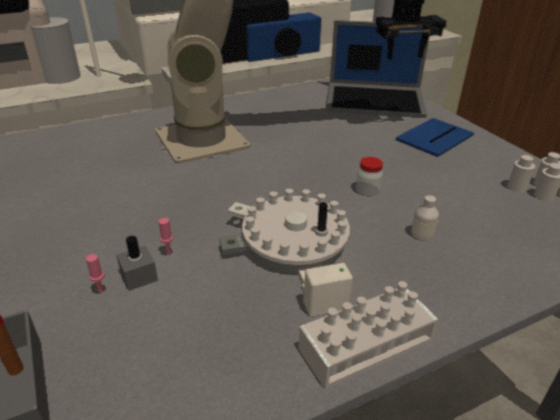

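The top view shows the hub at (266,221), knob (253,203), lug (297,262), bracket (317,233), code reader (280,150) and holder with black-gripped pin (388,233). Jar is at (166,260), bottle at (168,185).

Pin candidates are black (388,233), pink (364,250) and pink (419,229). The black one parked in the grey block fits the description, and I'll confirm it in a crop.

```bash
cat > h.py <<'E'
import numpy as np,cv2
from workcell import manip
def ray(n,u,v):
    c=manip.camera_info(n);T=np.array(c["camera_from_world"]);R=T[:3,:3]
    d=R.T@np.array([(u-c["cx"])/c["fx"],-(v-c["cy"])/c["fy"],-1.]);return -R.T@T[:3,3],d
def plane(n,u,v,z):
    o,d=ray(n,u,v);return o+d*(z-o[2])/d[2]
def tri(a,b):
    (o1,d1),(o2,d2)=ray("top",*a),ray("scene",*b)
    s=np.linalg.lstsq(np.c_[d1,-d2],o2-o1,rcond=None)[0]
    p,q=o1+s[0]*d1,o2+s[1]*d2;return (p+q)/2,np.linalg.norm(p-q)
def proj(n,P):
    c=manip.camera_info(n);p=np.array(c["camera_from_world"])@np.r_[P,1]
    return c["cx"]-c["fx"]*p[0]/p[2],c["cy"]+c["fy"]*p[1]/p[2]
E
python3 - <<'E'
from h import *
t=cv2.imread("pics/top0.png");s=cv2.imread("pics/scene0.png")
a=cv2.resize(t[170:280,220:430],None,fx=3.8,fy=3.8,interpolation=3)[:300]
a=cv2.resize(t[190:275,220:430],(800,324),interpolation=3)
b=cv2.resize(s[180:300,80:360],(640,274),interpolation=3)
o=np.zeros((600,800,3),np.uint8);o[:324]=a;o[325:599,:640]=b
cv2.imwrite("pics/c1.png",np.clip(o*1.6,0,255).astype(np.uint8))
E
```

```text
(no output)
```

View pics/c1.png

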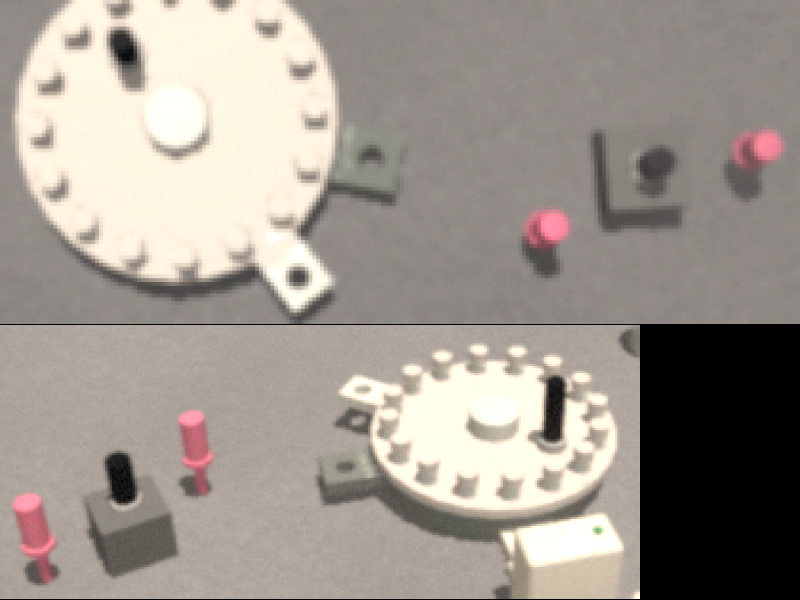

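Crop: the black-gripped pin in the grey block at top (392.4,232.5) / scene (131.6,238.6) is the lock_pin; both pink ones stand on the bare table and aren't meant. Measuring across both views.

```bash
python3 - <<'E'
from h import *
np.set_printoptions(precision=4,suppress=True)
P={"hub":((266.2,221),(296.1,218)),"lug":((298.2,262.4),(239.2,207.6)),"brk":((317.4,230.9),(231.4,241.7)),"knob":((252,201),(322.8,204.5)),"pin":((392.4,232.5),(131.6,238.6))}
z=dict(hub=.068,lug=.046,brk=.029,knob=.121,pin=.1)
for k,(a,b) in P.items(): print(k,*tri(a,b),"plane top",plane("top",*a,z[k])[:2],"scene",plane("scene",*b,z[k])[:2])
for k,(a,h) in {"pink1":((364.5,250),.09),"pink2":((420.5,229),.09),"jar":((166,260),.085),"reader":((280,148),.085)}.items(): print(k,plane("top",*a,h))
h=plane("top",266.2,221,.068)
for k in("brk","lug","knob"):
    q=plane("top",*P[k][0],z[k])-h; print(k,np.hypot(*q[:2]),np.degrees(np.arctan2(q[1],q[0])))
from scipy.spatial.transform import Rotation as R
print(R.from_quat(manip.state()["eef_rot"]).as_matrix())
E
```

```text
hub [0.5654 0.0273 0.0621] 0.004080960186448716 plane top [0.5639 0.0253] scene [0.5731 0.0253]
lug [ 0.4523 -0.0602  0.0449] 0.004376741778712254 plane top [ 0.4515 -0.0622] scene [ 0.4546 -0.0587]
brk [ 0.5405 -0.1152  0.0278] 0.0037293747109182485 plane top [ 0.5397 -0.1168] scene [ 0.5426 -0.1139]
knob [0.6131 0.0629 0.1168] 0.003453335156553056 plane top [0.6116 0.0611] scene [0.6188 0.0612]
pin [ 0.5293 -0.3126  0.0965] 0.0008561837031560395 plane top [ 0.5289 -0.3123] scene [ 0.5342 -0.3127]
pink1 [ 0.483  -0.2386  0.09  ]
pink2 [ 0.539 -0.39   0.09 ]
jar [0.4576 0.2932 0.085 ]
reader [ 0.7637 -0.0129  0.085 ]
brk 0.14416774498402468 -99.63772903195954
lug 0.14242693738602016 -142.11224492930216
knob 0.059659618556615765 36.829364167958126
[[-0.9611  0.2762 -0.0003]
 [ 0.2762  0.9611 -0.0012]
 [-0.     -0.0012 -1.    ]]
```

```bash
cat >> h.py <<'E'
from scipy.spatial.transform import Rotation as R
def down(yaw):  # tool y at world angle yaw (deg), z down
    c,s=np.cos(np.radians(yaw)),np.sin(np.radians(yaw));return R.from_matrix(np.array([[-s,c,0],[c,s,0],[0,0,-1]]).T.T)
def inc(P,yaw):
    s=manip.state();q=R.from_quat(s["eef_rot"])
    t=q.inv().apply(np.array(P)-s["tcp_pos"])/.03;r=(q.inv()*down(yaw)).as_rotvec()/np.radians(6)
    return np.round(np.r_[r,t],2).tolist()
E
python3 - <<'E'
from h import *
print(np.round(down(74).as_matrix(),2));print(inc([.613,.062,.2],-9.8))
E
```

```text
[[-0.96  0.28  0.  ]
 [ 0.28  0.96  0.  ]
 [ 0.    0.   -1.  ]]
[-0.01, 0.01, 13.96, -19.07, -13.19, 0.75]
```

Request:
step_arm:
  increments:
    - [[0, 0, 14, -19.1, -13.2, 0.7, 0.6], [0, 0, 14, -19.1, -13.2, 0.7, 0.6], [0, 0, 14, -19.1, -13.2, 0.7, 0.6], [0, 0, 14, -19.1, -13.2, 0.7, 0.6], [0, 0, 14, -19.1, -13.2, 0.7, 0.6], [0, 0, 14, -19.1, -13.2, 0.7, 0.6], [0, 0, 14, -19.1, -13.2, 0.7, 0.6], [0, 0, 14, -19.1, -13.2, 0.7, 0.6], [0, 0, 14, -19.1, -13.2, 0.7, 0.6], [0, 0, 14, -19.1, -13.2, 0.7, 0.6]]
  grip_force: 8

```text
time_s: 1.1
tcp_pos: [0.4901, 0.2122, 0.2074]
eef_rot: [0.768, 0.64, 0.0, -0.0]
force: [1.5, 0.4, -1.4]
grip_width: 0.598
gripper_force: 0.0
```

```bash
python3 -c "
from h import *
print(manip.state()['tcp_pos'],manip.state()['joint_positions']);print(inc([.613,.062,.2],-9.8))"
```

```text
[0.49009855 0.2122338  0.20739109] [-0.85064317  0.13745381  0.39253087  1.743503   -0.05509861  1.27127888
 -0.62613457]
[-0.0, -0.0, -0.09, -4.19, 4.93, 0.25]
```

Request:
step_arm:
  increments:
    - [[0, 0, 0, -4.0, 4.8, 0.25, 0.6], [0, 0, 0, -4.0, 4.8, 0.25, 0.6], [0, 0, 0, -4.0, 4.8, 0.25, 0.6], [0, 0, 0, -4.0, 4.8, 0.25, 0.6], [0, 0, 0, -4.0, 4.8, 0.25, 0.6], [0, 0, 0, -4.0, 4.8, 0.25, 0.6], [0, 0, 0, -4.0, 4.8, 0.25, 0.6], [0, 0, 0, -4.0, 4.8, 0.25, 0.6]]

```text
time_s: 1.9
tcp_pos: [0.6096, 0.0724, 0.2]
eef_rot: [0.766, 0.643, 0.0, -0.0]
force: [-0.5, 0.8, 0.0]
grip_width: 0.601
gripper_force: 0.0
```

```bash
python3 - <<'E'
from h import *
print(manip.state()['tcp_pos']);print(inc([.613,.062,.083],-9.8))
p,d=manip.camera("scene");cv2.imwrite("pics/s2.png",cv2.resize(p[100:310,170:450],None,fx=2.8,fy=2.8,interpolation=3)[:,:,::-1])
E
```

```text
[0.60962116 0.07239391 0.19995566]
[-0.0, -0.01, -0.02, -0.32, 0.17, 3.9]
```

View pics/s2.png

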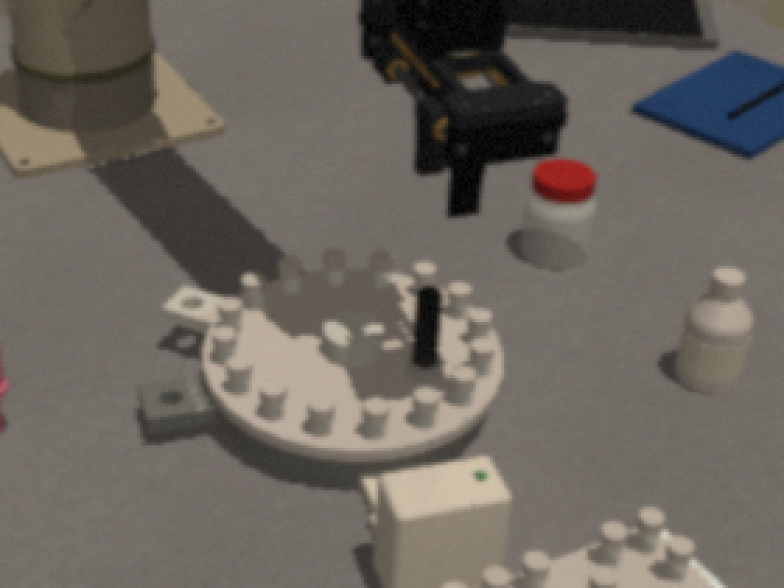

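The gripper hovers over the knob (crop ~(460,210) vs. knob top (428,290)); the offset matches the 10 mm in y still to go. Align and descend.

Request:
step_arm:
  increments:
    - [[0, 0, 0, -0.32, 0.17, 1.0, 0.6], [0, 0, 0, -0.32, 0.17, 1.8, 0.6], [0, 0, 0, -0.32, 0.17, 2.4, 0.6], [0, 0, 0, -0.32, 0.17, 2.9, 0.6], [0, 0, 0, -0.32, 0.17, 3.4, 0.6], [0, 0, 0, -0.32, 0.17, 3.9, 0.6], [0, 0, 0, -0.32, 0.17, 3.9, 0.6], [0, 0, 0, -0.32, 0.17, 3.9, 0.6]]

```text
time_s: 2.75
tcp_pos: [0.6136, 0.0605, 0.0831]
eef_rot: [0.766, 0.643, -0.0, -0.0]
force: [-0.7, -0.6, 0.1]
grip_width: 0.602
gripper_force: 0.0
```

```bash
python3 - <<'E'
from h import *
s=manip.state();print(s['tcp_pos'],s['force'])
print(inc([.613,.062,.083],-9.8))
E
```

```text
[0.61361042 0.06053506 0.08309763] [-0.65746394 -0.63061198  0.14358541]
[-0.0, 0.0, -0.04, 0.04, -0.03, 0.0]
```

Close gently.

Request:
step_arm:
  increments:
    - [[0, 0, 0, 0, 0, 0, 0.3], [0, 0, 0, 0, 0, 0, 0.15], [0, 0, 0, 0, 0, 0, 0.15], [0, 0, 0, 0, 0, 0, 0.15], [0, 0, 0, 0, 0, 0, 0.15], [0, 0, 0, 0, 0, 0, 0.15], [0, 0, 0, 0, 0, 0, 0.15]]
  grip_force: 8

```text
time_s: 3.45
tcp_pos: [0.6137, 0.0606, 0.0831]
eef_rot: [0.766, 0.643, 0.0, 0.0]
force: [1.2, 1.0, 0.5]
grip_width: 0.224
gripper_force: 8.0
```

```bash
cat >circ.py <<'E'
from h import *
import sys
# circle rows from knob angle a0 to a1 in n rows (tool axes of current pose, orientation kept)
a0,a1,n=map(float,sys.argv[1:4]);r=.06;q=R.from_quat(manip.state()["eef_rot"])
f=lambda a:np.array([np.cos(np.radians(a)),np.sin(np.radians(a)),0])*r
for a in np.linspace(a0,a1,int(n)+1)[1:]: print(round(a,1),np.round(q.inv().apply(f(a)-f(a0))/.03,2)[:2].tolist())
E
python3 - <<'E'
from h import *
s=manip.state();print(s['tcp_pos'],s['force'],s['grip_width']*.087)
p,d=manip.camera("top")
np.savez("pics/t3.npz",p=p)
E
for a in 37 127 217 307; do python3 circ.py $a $((a+90)) 10;done
```

```text
[0.61374997 0.06064906 0.08311897] [1.16317384 0.96441464 0.49336018] 0.019473817624619357
46.0 [0.2, -0.25]
55.0 [0.35, -0.52]
64.0 [0.46, -0.81]
73.0 [0.52, -1.12]
82.0 [0.54, -1.43]
91.0 [0.5, -1.75]
100.0 [0.42, -2.05]
109.0 [0.29, -2.33]
118.0 [0.11, -2.6]
127.0 [-0.1, -2.83]
136.0 [-0.25, -0.2]
145.0 [-0.52, -0.35]
154.0 [-0.81, -0.46]
163.0 [-1.12, -0.52]
172.0 [-1.43, -0.54]
181.0 [-1.75, -0.5]
190.0 [-2.05, -0.42]
199.0 [-2.33, -0.29]
208.0 [-2.6, -0.11]
217.0 [-2.83, 0.1]
226.0 [-0.2, 0.25]
235.0 [-0.35, 0.52]
244.0 [-0.46, 0.81]
253.0 [-0.52, 1.12]
262.0 [-0.54, 1.43]
271.0 [-0.5, 1.75]
280.0 [-0.42, 2.05]
289.0 [-0.29, 2.33]
298.0 [-0.11, 2.6]
307.0 [0.1, 2.83]
316.0 [0.25, 0.2]
325.0 [0.52, 0.35]
334.0 [0.81, 0.46]
343.0 [1.12, 0.52]
352.0 [1.43, 0.54]
361.0 [1.75, 0.5]
370.0 [2.05, 0.42]
379.0 [2.33, 0.29]
388.0 [2.6, 0.11]
397.0 [2.83, -0.1]
```

Request:
step_arm:
  increments:
    - [[0, 0, 0, 0.2, -0.25, 0, 0.15], [0, 0, 0, 0.35, -0.52, 0, 0.15], [0, 0, 0, 0.46, -0.81, 0, 0.15], [0, 0, 0, 0.52, -1.12, 0, 0.15], [0, 0, 0, 0.54, -1.43, 0, 0.15], [0, 0, 0, 0.5, -1.75, 0, 0.15], [0, 0, 0, 0.42, -2.05, 0, 0.15], [0, 0, 0, 0.29, -2.33, 0, 0.15], [0, 0, 0, 0.11, -2.6, 0, 0.15], [0, 0, 0, -0.1, -2.83, 0, 0.15]]

```text
time_s: 4.5
tcp_pos: [0.5292, 0.0716, 0.0831]
eef_rot: [0.766, 0.642, 0.0, 0.001]
force: [5.0, -4.8, -0.9]
grip_width: 0.227
gripper_force: 8.0
```

```bash
python3 - <<'E'
from h import *
s=manip.state();print(s['tcp_pos'],s['force'],s['joint_positions'])
d=s['tcp_pos'][:2]-[.565,.0255];print(np.hypot(*d),np.degrees(np.arctan2(d[1],d[0])))
E
```

```text
[0.52917835 0.07158343 0.08310818] [ 5.01202257 -4.84227544 -0.86606088] [-0.65035678  0.27426574  0.4927394   1.88759072 -0.15082923  1.01483216
 -0.26888139]
0.05836842483354596 127.85869855110847
```

Request:
step_arm:
  increments:
    - [[0, 0, 0, -0.25, -0.2, 0, 0.15], [0, 0, 0, -0.52, -0.35, 0, 0.15], [0, 0, 0, -0.81, -0.46, 0, 0.15], [0, 0, 0, -1.12, -0.52, 0, 0.15], [0, 0, 0, -1.43, -0.54, 0, 0.15], [0, 0, 0, -1.75, -0.5, 0, 0.15], [0, 0, 0, -2.05, -0.42, 0, 0.15], [0, 0, 0, -2.33, -0.29, 0, 0.15], [0, 0, 0, -2.6, -0.11, 0, 0.15], [0, 0, 0, -2.83, 0.1, 0, 0.15]]

```text
time_s: 5.5
tcp_pos: [0.5175, -0.0112, 0.0831]
eef_rot: [0.766, 0.643, 0.001, -0.001]
force: [3.2, 3.7, 1.8]
grip_width: 0.223
gripper_force: 8.0
```

Request:
step_arm:
  increments:
    - [[0, 0, 0, -0.2, 0.25, 0, 0.15], [0, 0, 0, -0.35, 0.52, 0, 0.15], [0, 0, 0, -0.46, 0.81, 0, 0.15], [0, 0, 0, -0.52, 1.12, 0, 0.15], [0, 0, 0, -0.54, 1.43, 0, 0.15], [0, 0, 0, -0.5, 1.75, 0, 0.15], [0, 0, 0, -0.42, 2.05, 0, 0.15], [0, 0, 0, -0.29, 2.33, 0, 0.15], [0, 0, 0, -0.11, 2.6, 0, 0.15], [0, 0, 0, 0.1, 2.83, 0, 0.15]]

```text
time_s: 6.5
tcp_pos: [0.6021, -0.0243, 0.083]
eef_rot: [0.766, 0.642, -0.001, -0.0]
force: [-2.5, 1.7, 8.7]
grip_width: 0.22
gripper_force: 8.0
```

```bash
python3 - <<'E'
from h import *
s=manip.state();print(s['tcp_pos'],s['force'],s['joint_positions'],s['grip_width'])
d=s['tcp_pos'][:2]-[.565,.0255];print(np.hypot(*d),np.degrees(np.arctan2(d[1],d[0])))
p,d=manip.camera("top");cv2.imwrite("pics/t4.png",cv2.resize(p[150:300,190:390],None,fx=4,fy=4,interpolation=3)[:,:,::-1])
E
```

```text
[ 0.60206185 -0.02430206  0.0829954 ] [-2.47910355  1.68294417  8.72331732] [-0.45999483  0.43326706  0.5331085   1.70595033 -0.24509799  1.0704833
 -0.02432988] 0.22007614253469676
0.062079190588842155 -53.3440057288184
```

View pics/t4.png

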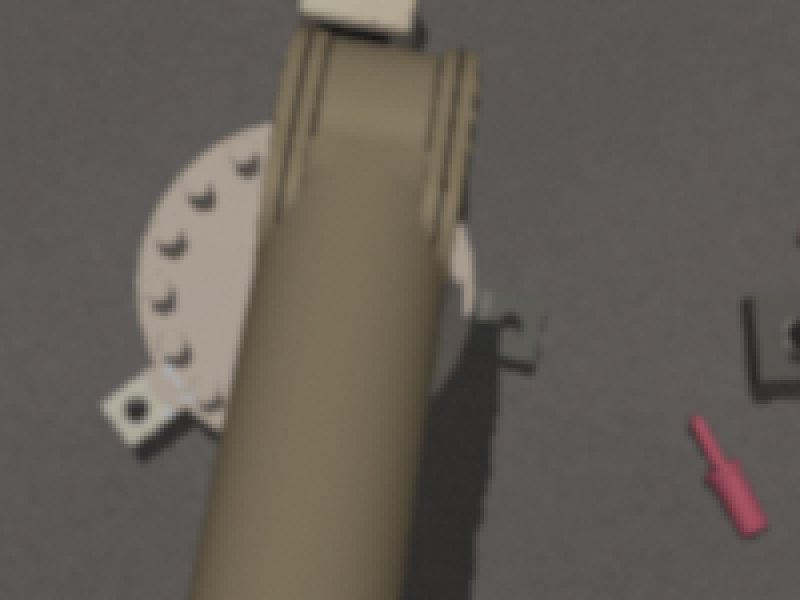

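The carousel follows: the lug has gone to crop (137,408), as expected. But the pink pin at crop (740,490) has fallen over; I'll check why before going on.

```bash
python3 - <<'E'
from h import *
p,d=manip.camera("scene");cv2.imwrite("pics/s5.png",np.clip(p[:,:,::-1]*1.4,0,255).astype(np.uint8))
s=manip.state();print(s["time_s"],s["force"],s["wrist_torque"])
E
```

```text
6.6 [0.37469191 1.6939968  6.847682  ] [ 0.19578383  0.15226577 -0.04897023]
```

View pics/s5.png

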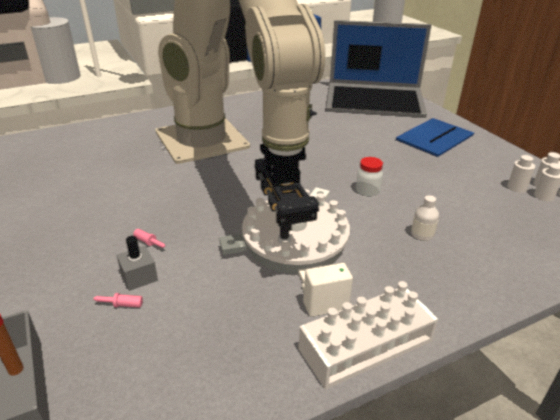

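Both pink decoys have tipped over with the arm nowhere near them, since they were only balanced on their tips. They aren't in the way, so I continue turning.

Request:
step_arm:
  increments:
    - [[0, 0, 0, 0.25, 0.2, 0, 0.15], [0, 0, 0, 0.52, 0.35, 0, 0.15], [0, 0, 0, 0.81, 0.46, 0, 0.15], [0, 0, 0, 1.12, 0.52, 0, 0.15], [0, 0, 0, 1.43, 0.54, 0, 0.15], [0, 0, 0, 1.75, 0.5, 0, 0.15], [0, 0, 0, 2.05, 0.42, 0, 0.15], [0, 0, 0, 2.33, 0.29, 0, 0.15], [0, 0, 0, 2.6, 0.11, 0, 0.15], [0, 0, 0, 2.83, -0.1, 0, 0.15]]

```text
time_s: 7.6
tcp_pos: [0.6135, 0.0611, 0.083]
eef_rot: [0.766, 0.643, 0.0, 0.0]
force: [0.6, -1.0, 5.5]
grip_width: 0.227
gripper_force: 8.0
```

```bash
python3 - <<'E'
from h import *
s=manip.state();print(s['tcp_pos'],s['force'],s['grip_width'])
d=s['tcp_pos'][:2]-[.565,.0255];print(np.hypot(*d),np.degrees(np.arctan2(d[1],d[0])))
E
python3 circ.py 36 80 6
```

```text
[0.61349547 0.06106823 0.08302522] [ 0.58946106 -0.96074702  5.5155475 ] 0.2270029767368847
0.060140742100943737 36.25759050431693
43.3 [0.17, -0.2]
50.7 [0.3, -0.41]
58.0 [0.42, -0.64]
65.3 [0.5, -0.88]
72.7 [0.54, -1.13]
80.0 [0.56, -1.39]
```

Request:
step_arm:
  increments:
    - [[0, 0, 0, 0.17, -0.2, 0, 0.15], [0, 0, 0, 0.3, -0.41, 0, 0.15], [0, 0, 0, 0.42, -0.64, 0, 0.15], [0, 0, 0, 0.5, -0.88, 0, 0.15], [0, 0, 0, 0.54, -1.13, 0, 0.15], [0, 0, 0, 0.56, -1.39, 0, 0.15], [0, 0, 0, 0.56, -1.39, 0, 0.15], [0, 0, 0, 0.56, -1.39, 0, 0.15]]

```text
time_s: 8.4
tcp_pos: [0.5741, 0.0837, 0.0829]
eef_rot: [0.766, 0.642, -0.001, -0.0]
force: [-1.9, -3.2, 6.6]
grip_width: 0.225
gripper_force: 8.0
```

```bash
python3 - <<'E'
from h import *
s=manip.state();print(s['tcp_pos'],s['force'],s['grip_width'])
d=s['tcp_pos'][:2]-[.565,.0255];print(np.hypot(*d),np.degrees(np.arctan2(d[1],d[0])))
a=[]
for n,(x0,y0,w,h) in {"top":(285,205,60,55),"scene":(205,195,80,75)}.items():
    p=np.mean([manip.camera(n)[0] for _ in range(3)],0);np.save(f"pics/{n}6.npy",p);a.append(cv2.resize(p[y0:y0+h,x0:x0+w],(400,int(400*h/w)),interpolation=3)[:370])
o=np.zeros((375,800,3));o[:len(a[0]),:400]=a[0];o[:len(a[1]),400:]=a[1]
cv2.imwrite("pics/c6.png",np.clip(o[:,:,::-1]*1.4,0,255).astype(np.uint8))
E
```

```text
[0.57412205 0.0837284  0.08291175] [-1.93226608 -3.17720963  6.58322992] 0.22486152622458735
0.05893859858198205 81.09642274391238
```

View pics/c6.png

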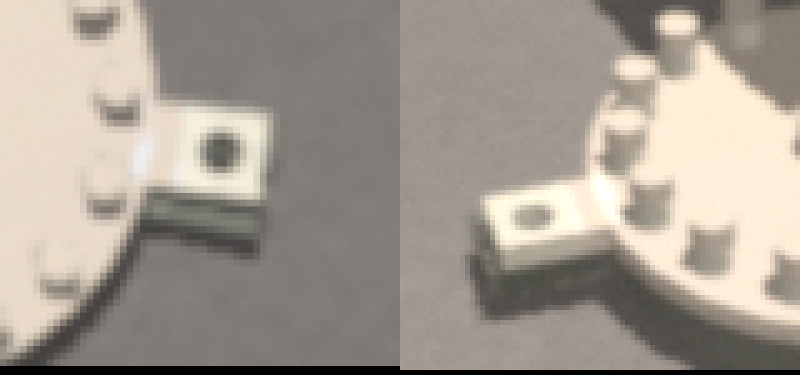

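The lug hole is at top pixel ~(318.0,227.6), scene ~(231.6,238), nearly over the bracket. Measuring the offset with centroids, using the same camera for both holes so calibration error cancels.

```bash
python3 - <<'E'
from h import *
def cen(p,u,v,r):
    g=p.mean(2) if p.ndim==3 else p
    g=cv2.resize(g.astype(np.float32),None,fx=8,fy=8,interpolation=cv2.INTER_CUBIC)
    y,x=np.mgrid[:g.shape[0],:g.shape[1]];x=(x+.5)/8-.5;y=(y+.5)/8-.5
    m=np.hypot(x-u,y-v)<r;lo,hi=g[m].min(),np.percentile(g[m],85)
    w=np.clip((lo+hi)/2-g,0,None)*m
    return (x*w).sum()/w.sum(),(y*w).sum()/w.sum()
t0,s0=np.load("pics/top0.npz")["p"],np.load("pics/scene0.npz")["p"]
t6,s6=np.load("pics/top6.npy"),np.load("pics/scene6.npy")
R_=[("lugnow top","top",t6,318,227.6,4,.046),("lugnow sc","scene",s6,231.6,238,4.5,.046),("brk0 top","top",t0,317.4,230.9,4,.029),("brk0 sc","scene",s0,231.4,241.7,4,.029),("lug0 top","top",t0,298.2,262.4,4,.046),("lug0 sc","scene",s0,239.2,207.6,4,.046)]
for k,n,p,u,v,r,z in R_:
    c=cen(p,u,v,r);q=plane(n,*c,z);d=q[:2]-[.565,.0255];print(k,np.round(c,2),np.round(q[:2],4),round(np.hypot(*d),4),round(np.degrees(np.arctan2(d[1],d[0])),2))
E
```

```text
lugnow top [317.67 227.37] [ 0.5481 -0.1167] 0.1432 -96.79
lugnow sc [231.43 237.99] [ 0.551  -0.1164] 0.1426 -95.64
brk0 top [316.94 230.01] [ 0.5422 -0.1156] 0.1429 -99.17
brk0 sc [230.99 241.53] [ 0.5417 -0.1145] 0.1419 -99.45
lug0 top [297.83 262.23] [ 0.4519 -0.0612] 0.1425 -142.53
lug0 sc [238.61 207.76] [ 0.4546 -0.0602] 0.1397 -142.17
```

Both views say the lug is ~2.8° past the bracket, i.e. 2.9 mm at the knob. Back by 0.1 units.

Request:
step_arm:
  increments:
    - [[0, 0, 0, 0, 0.05, 0, 0.15], [0, 0, 0, 0, 0.1, 0, 0.15], [0, 0, 0, 0, 0.1, 0, 0.15], [0, 0, 0, 0, 0.1, 0, 0.15]]

```text
time_s: 9.1
tcp_pos: [0.5775, 0.0832, 0.0829]
eef_rot: [0.766, 0.642, -0.001, -0.0]
force: [-0.5, -4.0, 6.2]
grip_width: 0.227
gripper_force: 8.0
```

```bash
cat >> h.py <<'E'
def cen(p,u,v,r):
    g=cv2.resize(p.mean(2).astype(np.float32),None,fx=8,fy=8,interpolation=cv2.INTER_CUBIC)
    y,x=np.mgrid[:g.shape[0],:g.shape[1]];x=(x+.5)/8-.5;y=(y+.5)/8-.5
    m=np.hypot(x-u,y-v)<r;lo,hi=g[m].min(),np.percentile(g[m],85)
    w=np.clip((lo+hi)/2-g,0,None)*m
    return (x*w).sum()/w.sum(),(y*w).sum()/w.sum()
def lug(tag):
    for n,u,v,r in(("top",317.6,228.5,4),("scene",231.4,238.5,4.5)):
        p=np.mean([manip.camera(n)[0] for _ in range(3)],0);np.save(f"pics/{n}{tag}.npy",p)
        q=plane(n,*cen(p,u,v,r),.046);d=q[:2]-[.565,.0255];print(n,np.round(q[:2],4),round(np.degrees(np.arctan2(d[1],d[0])),2))
E
python3 -c "
from h import *
s=manip.state();print(s['tcp_pos'],s['force']);lug(7)"
```

```text
[0.57751857 0.08315789 0.08292743] [-0.50168292 -4.00485617  6.24723825]
top [ 0.5403 -0.1156] -99.92
scene [ 0.5499 -0.1166] -96.06
```

Top and scene disagree, so I'll view both crops.

```bash
python3 - <<'E'
from h import *
a=[]
for n,(x0,y0,w,h) in {"top":(297,210,40,40),"scene":(215,220,40,40)}.items():
    for k in(6,7): a.append(cv2.resize(np.load(f"pics/{n}{k}.npy")[y0:y0+h,x0:x0+w],(300,300),interpolation=cv2.INTER_NEAREST))
o=np.vstack([np.hstack(a[:2]),np.hstack(a[2:])])
cv2.imwrite("pics/c7.png",np.clip(o[:,:,::-1]*1.4,0,255).astype(np.uint8))
E
```

```text
(no output)
```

View pics/c7.png

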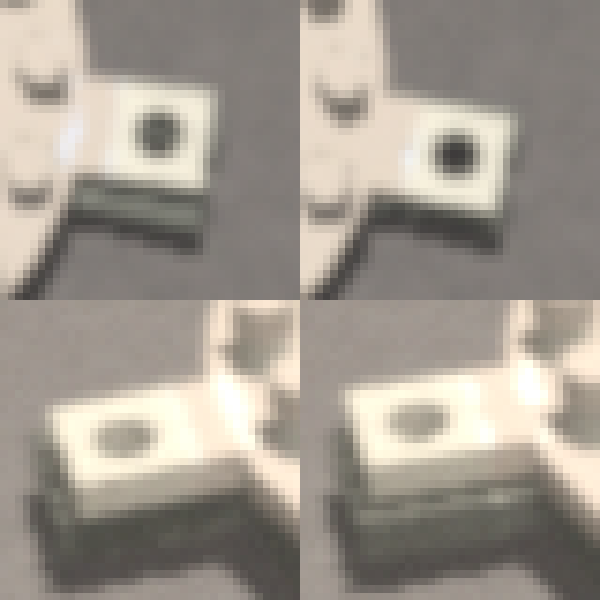

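Now in the top crop the hole is at (317.2,229.9), darker, with the bracket's hole beneath. The scene centroid window was off; the hole there is at ~(230.3,235.5). Recompute.

```bash
python3 - <<'E'
from h import *
for n,u,v in(("top",317,229.8),("scene",230.3,235.5)):
    q=plane(n,*cen(np.load(f"pics/{n}7.npy"),u,v,4),.046);d=q[:2]-[.565,.0255];print(n,cen(np.load(f"pics/{n}7.npy"),u,v,4),np.round(q[:2],4),np.degrees(np.arctan2(d[1],d[0])))
for P in ((.5421,-.1153,.046),(.5421,-.1153,.029)): print([np.round(proj(n,P),2) for n in("top","scene")])
# outlines: squares of lug and bracket about the axis at a few angles
c=np.array([.565,.0255])
E
```

```text
top (np.float64(317.32532432816436), np.float64(230.16494069858243)) [ 0.5403 -0.1156] -99.9227176184378
scene (np.float64(230.6411683421112), np.float64(235.77134575454073)) [ 0.5433 -0.1151] -98.78608663005507
[array([317.2 , 229.52]), array([230.34, 235.49])]
[array([316.84, 230.06]), array([230.72, 241.74])]
```

Lug −99.35° vs bracket −99.3°: aligned. Release and rise.

Request:
step_arm:
  increments:
    - [[0, 0, 0, 0, 0, 0, 0.3], [0, 0, 0, 0, 0, 0, 0.5], [0, 0, 0, 0, 0, 0, 0.5], [0, 0, 0, 0, 0, 0, 0.5], [0, 0, 0, 0, 0, -1, 0.5], [0, 0, 0, 0, 0, -2, 0.5], [0, 0, 0, 0, 0, -3, 0.5], [0, 0, 0, 0, 0, -4, 0.5], [0, 0, 0, 0, 0, -4, 0.5], [0, 0, 0, 0, 0, -4, 0.5]]

```text
time_s: 10.4
tcp_pos: [0.5784, 0.0839, 0.2031]
eef_rot: [0.766, 0.643, 0.0, -0.0]
force: [-0.2, 0.7, -0.7]
grip_width: 0.502
gripper_force: 0.0
```

```bash
python3 - <<'E'
from h import *
print(inc([.529,-.312,.16],-9.8))
for n,u,v in(("top",317,229.8),("scene",230.3,235.5)):
    p=np.mean([manip.camera(n)[0] for _ in range(2)],0)
    q=plane(n,*cen(p,u,v,4),.046);d=q[:2]-[.565,.0255];print(n,np.round(q[:2],4),np.degrees(np.arctan2(d[1],d[0])))
E
```

```text
[0.0, -0.01, -0.04, -13.28, 0.67, 1.43]
top [ 0.5403 -0.1156] -99.92440079173524
scene [ 0.5433 -0.1151] -98.78706428104269
```

Request:
step_arm:
  increments:
    - [[0, 0, 0, -13.3, 0.67, 0, 0.5], [0, 0, 0, -13.3, 0.67, 0, 0.5], [0, 0, 0, -13.3, 0.67, 0, 0.5], [0, 0, 0, -13.3, 0.67, 0, 0.5], [0, 0, 0, -13.3, 0.67, 0, 0.5], [0, 0, 0, -13.3, 0.67, 0, 0.5], [0, 0, 0, -13.3, 0.67, 0, 0.5], [0, 0, 0, -13.3, 0.67, 0.8, 0.5], [0, 0, 0, -13.3, 0.67, 1.4, 0.5], [0, 0, 0, -13.3, 0.67, 1.4, 0.5]]

```text
time_s: 11.6
tcp_pos: [0.5261, -0.3135, 0.1576]
eef_rot: [0.767, 0.641, -0.002, -0.002]
force: [-0.1, 0.3, -0.0]
grip_width: 0.501
gripper_force: 0.0
```

```bash
python3 - <<'E'
from h import *
print(inc([.529,-.312,.063],-9.8))
p,d=manip.camera("scene")
a=cv2.resize(p[160:310,60:260],(800,600),interpolation=3);cv2.imwrite("pics/s8.png",np.clip(a[:,:,::-1]*1.4,0,255).astype(np.uint8))
s=manip.state();print(proj("scene",s["tcp_pos"]))
E
```

```text
[-0.05, -0.0, -0.07, 0.07, 0.1, 3.15]
(np.float64(125.84645526161225), np.float64(211.5681545598526))
```

View pics/s8.png

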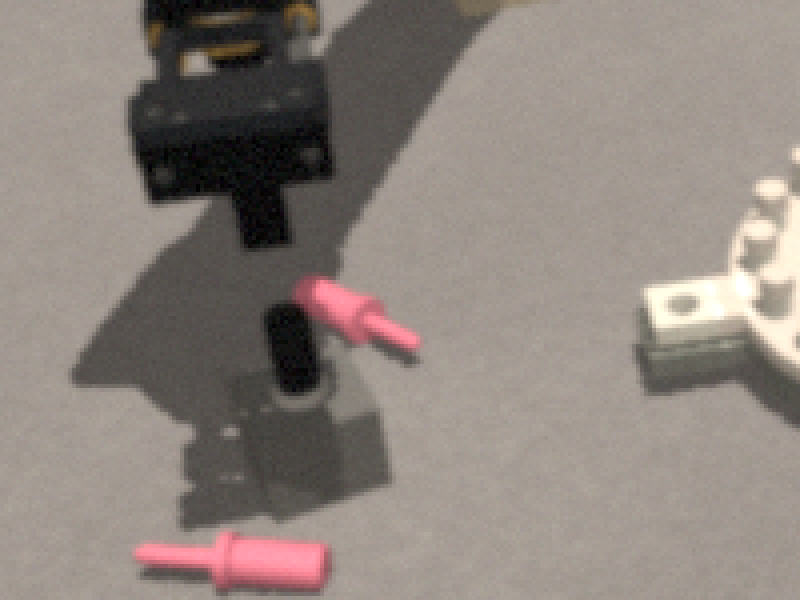

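The pin stands upright in its block at crop (290,345), with the gripper right above it at (263,240). The fallen pink pins are clear of the fingers. Descend and grip.

Request:
step_arm:
  increments:
    - [[0, 0, 0, 0.07, 0.1, 0.8, 0.5], [0, 0, 0, 0.07, 0.1, 1.4, 0.5], [0, 0, 0, 0.07, 0.1, 2.0, 0.5], [0, 0, 0, 0.07, 0.1, 2.6, 0.5], [0, 0, 0, 0.07, 0.1, 3.15, 0.5], [0, 0, 0, 0.07, 0.1, 3.15, 0.5], [0, 0, 0, 0.07, 0.1, 3.15, 0.5]]

```text
time_s: 12.35
tcp_pos: [0.5325, -0.3106, 0.0671]
eef_rot: [0.766, 0.643, 0.0, 0.0]
force: [0.4, 0.3, 0.1]
grip_width: 0.499
gripper_force: 0.0
```

Request:
step_arm:
  increments:
    - [[0, 0, 0, 0, 0, 0, 0.3], [0, 0, 0, 0, 0, 0, 0.2], [0, 0, 0, 0, 0, 0, 0.1], [0, 0, 0, 0, 0, 0, 0.1], [0, 0, 0, 0, 0, 0, 0.1], [0, 0, 0, 0, 0, 0, 0.1], [0, 0, 0, 0, 0, 0, 0.1]]
  grip_force: 25

```text
time_s: 13.05
tcp_pos: [0.5321, -0.3112, 0.0668]
eef_rot: [0.766, 0.643, 0.0, 0.0]
force: [-1.4, 0.9, 5.6]
grip_width: 0.241
gripper_force: 25.0
```

Request:
step_arm:
  increments:
    - [[0, 0, 0, 0, 0, -0.5, 0.1], [0, 0, 0, 0, 0, -1, 0.1], [0, 0, 0, 0, 0, -1.6, 0.1], [0, 0, 0, 0, 0, -2.4, 0.1], [0, 0, 0, 0, 0, -3.2, 0.1], [0, 0, 0, 0, 0, -3.2, 0.1], [0, 0, 0, 0, 0, -3.2, 0.1]]

```text
time_s: 13.75
tcp_pos: [0.5323, -0.3112, 0.1635]
eef_rot: [0.766, 0.643, 0.001, 0.001]
force: [-0.6, -1.0, -1.0]
grip_width: 0.242
gripper_force: 25.0
```

```bash
python3 - <<'E'
from h import *
s=manip.state();print(s["tcp_pos"],s["grip_width"]*87,s["force"])
print(inc([.5418,-.1153,.158],-9.8))
E
```

```text
[ 0.53227077 -0.31119722  0.16345678] 21.0443615841387 [-0.63515858 -0.96224989 -1.03680544]
[0.02, -0.0, -0.04, 6.49, -0.83, 0.18]
```

Pin held (21 mm wide). Carry it above the lug with the tip ~15 mm over it, then look.

Request:
step_arm:
  increments:
    - [[0, 0, 0, 1, -0.15, 0, 0.1], [0, 0, 0, 2, -0.3, 0, 0.1], [0, 0, 0, 3, -0.4, 0, 0.1], [0, 0, 0, 4, -0.5, 0, 0.1], [0, 0, 0, 5, -0.65, 0, 0.1], [0, 0, 0, 5.8, -0.75, 0, 0.1], [0, 0, 0, 6.5, -0.83, 0.3, 0.1], [0, 0, 0, 6.5, -0.83, 0.8, 0.1], [0, 0, 0, 6.5, -0.83, 1.4, 0.1], [0, 0, 0, 6.5, -0.83, 1.4, 0.1]]

```text
time_s: 14.75
tcp_pos: [0.5393, -0.115, 0.1176]
eef_rot: [0.766, 0.642, -0.002, -0.002]
force: [-0.1, 0.8, -1.4]
grip_width: 0.246
gripper_force: 25.0
```

```bash
python3 - <<'E'
from h import *
s=manip.state();print(s["tcp_pos"],s["force"]);print(inc([.5418,-.1153,.12],-9.8))
p=np.mean([manip.camera("scene")[0] for _ in range(3)],0);t=np.mean([manip.camera("top")[0] for _ in range(3)],0)
np.save("pics/scene9.npy",p);np.save("pics/top9.npy",t)
a=cv2.resize(p[190:265,200:270],(560,600),interpolation=3);b=cv2.resize(t[205:265,290:350],(240,240),interpolation=3)
o=np.zeros((600,800,3));o[:,:560]=a;o[:240,560:]=b
cv2.imwrite("pics/s9.png",np.clip(o[:,:,::-1]*1.4,0,255).astype(np.uint8))
tip=s["tcp_pos"]-[0,0,.0568];print("tip pred",proj("scene",tip),"hole pred from tri",proj("scene",(.5418,-.1153,.046)))
E
```

```text
[ 0.53929993 -0.11496879  0.11763027] [-0.06935715  0.84215992 -1.39751199]
[-0.05, 0.01, -0.04, 0.0, 0.08, -0.08]
tip pred (np.float64(229.6616063996651), np.float64(229.16631167597976)) hole pred from tri (np.float64(230.28987556127532), np.float64(235.41070007998806))
```

View pics/s9.png

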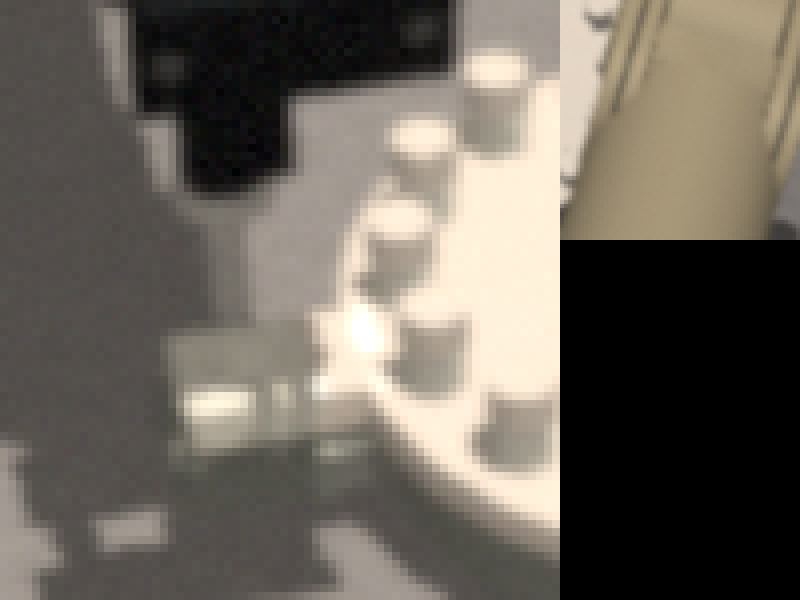

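The view shows the shank hanging at crop x≈228 (scene col ≈228) just above the lug; the top camera is blocked by the arm. Measuring the shank column numerically.

```bash
python3 - <<'E'
from h import *
p=np.load("pics/scene9.npy");g=p.mean(2)
print("cols",list(range(220,238)))
for r in range(212,236): print(r,g[r,220:238].astype(int))
s=manip.state();T=s["tcp_pos"]
for dz in(.0568,.04,.0568-.02,.0168): print(dz,proj("scene",T-[0,0,dz]))
E
```

```text
cols [220, 221, 222, 223, 224, 225, 226, 227, 228, 229, 230, 231, 232, 233, 234, 235, 236, 237]
212 [ 94  86  65  35  18  12  10   9  14  12  15  23  39  54  71  86  97 106]
213 [ 83  78  69  51  33  23  17  21  21  23  34  48  64  76  91 104 108 109]
214 [ 68  70  71  69  58  47  43  42  46  49  59  70  77  85  97 107 110 111]
215 [ 59  65  75  76  75  73  71  73  71  73  76  78  83  90 102 109 110 110]
216 [ 58  61  70  75  80  81  81  82  83  82  83  86  91  98 106 110 110 109]
217 [ 57  59  62  68  74  80  82  83  82  83  86  96 103 106 108 109 109 110]
218 [ 56  57  58  61  63  71  79  81  80  82  90 103 109 108 110 111 109 110]
219 [ 59  57  55  56  58  69  76  82  82  81  93 106 109 111 109 108 108 109]
220 [ 56  56  56  56  61  66  76  80  81  81  92 106 110 109 107 108 107 109]
221 [ 56  56  56  58  60  64  74  78  81  82  91 105 110 108 108 109 109 109]
222 [ 55  55  57  58  60  64  71  78  79  80  89 102 109 109 109 111 112 110]
223 [ 56  56  56  57  57  61  72  79  79  79  88  99 106 109 110 110 111 111]
224 [ 54  56  55  57  57  61  71  78  81  79  87 100 107 108 108 108
[... 363 characters left out ...]
 77  76  88 104 106 105 104 103 105]
230 [57 58 58 61 65 64 66 72 76 79 80 85 94 97 99 96 94 95]
231 [61 67 70 76 76 79 81 85 88 91 90 93 93 96 96 95 94 93]
232 [68 80 86 88 91 92 92 93 95 95 95 96 96 94 96 94 94 93]
233 [71 83 92 94 92 93 93 94 96 97 99 98 97 97 94 93 94 94]
234 [69 82 90 93 94 92 94 93 95 98 99 97 98 97 94 93 94 94]
235 [ 66  80  89  92  92  91  92  92  95  97 100  98  98  96  95  93  94  93]
0.0568 (np.float64(229.94444477322708), np.float64(228.50702185205142))
0.04 (np.float64(229.55657564832882), np.float64(222.08115738155266))
0.0368 (np.float64(229.48185470626152), np.float64(220.84324846844024))
0.0168 (np.float64(229.00861033072493), np.float64(213.00296414722314))
```

Request:
step_arm:
  increments:
    - [[0, 0, 0, 0, 0, 0, 0.1], [0, 0, 0, 0, 0, 0, 0.1]]

```text
time_s: 15.25
tcp_pos: [0.5416, -0.1147, 0.1207]
eef_rot: [0.766, 0.643, 0.0, 0.0]
force: [-0.3, 0.2, -0.2]
grip_width: 0.247
gripper_force: 25.0
```

```bash
python3 - <<'E'
from h import *
s=manip.state();print(s["tcp_pos"]);print(inc([.5418,-.1153,.12],-9.8))
p=np.mean([manip.camera("scene")[0] for _ in range(2)],0);g=p.mean(2)
for r in range(218,233): print(r,g[r,222:236].astype(int))
print(proj("scene",s["tcp_pos"]-[0,0,.0568]),proj("scene",(.5433,-.1151,.046)),proj("scene",(.5433,-.1151,.063)))
E
```

```text
[ 0.54155719 -0.11474078  0.12074927]
[0.0, -0.0, -0.04, -0.02, 0.01, 0.02]
218 [ 60  57  64  70  76  80  82  79  85  98 106 109 110 110]
219 [ 55  57  60  70  78  80  81  81  87 100 109 111 108 109]
220 [ 57  56  59  63  72  78  81  80  85  98 109 110 107 108]
221 [ 59  56  58  60  69  78  81  80  87  99 108 110 109 107]
222 [ 55  58  56  61  68  77  81  81  83  95 105 109 108 110]
223 [ 58  57  57  60  68  77  81  79  83  93 106 108 110 110]
224 [ 54  58  58  59  67  76  80  81  83  93 106 108 109 109]
225 [ 55  55  55  57  65  77  79  80  82  93 105 108 108 108]
226 [ 57  56  55  56  65  75  79  78  79  91 103 108 108 111]
227 [ 58  54  55  59  62  73  79  79  80  89 102 106 108 108]
228 [ 58  55  55  57  61  70  76  77  79  91 107 110 108 107]
229 [ 58  57  57  57  59  67  74  75  77  86 102 108 107 105]
230 [59 63 64 63 65 68 72 77 79 84 93 99 97 97]
231 [71 75 76 77 81 85 89 91 90 91 94 92 94 92]
232 [89 90 91 91 92 93 94 97 95 94 96 94 94 93]
(np.float64(230.08852728775346), np.float64(228.5477026987537)) (np.float64(230.64039135134007), np.float64(235.780684237042)) (np.float64(230.2581588275487), np.float64(229.4074659464174))
```

Differential column reading says the pin needs ~2.5 mm toward the hub. Correct and lower part way, watching force.

Request:
step_arm:
  increments:
    - [[0, 0, 0, -0.08, 0, 0, 0.1], [0, 0, 0, -0.08, 0, 0, 0.1], [0, 0, 0, -0.08, 0, 0.2, 0.1], [0, 0, 0, -0.08, 0, 0.4, 0.1], [0, 0, 0, -0.08, 0, 0.6, 0.1], [0, 0, 0, -0.08, 0, 0.7, 0.1], [0, 0, 0, -0.08, 0, 0.8, 0.1], [0, 0, 0, -0.08, 0, 0.8, 0.1]]

```text
time_s: 16.15
tcp_pos: [0.5409, -0.1167, 0.096]
eef_rot: [0.766, 0.643, -0.0, -0.0]
force: [-0.2, 1.9, -2.9]
grip_width: 0.245
gripper_force: 25.0
```

```bash
python3 - <<'E'
from h import *
s=manip.state();print(s["tcp_pos"],s["force"],s["wrist_torque"]);print(inc([.5418,-.1126,.063],-9.8))
E
```

```text
[ 0.54085093 -0.11670912  0.09600395] [-0.20486277  1.85341956 -2.85960549] [0.32427089 0.02008637 0.03254594]
[-0.01, -0.0, -0.04, 0.14, 0.01, 1.1]
```

The tool x axis runs the other way (+y); the force is small and the tip is already in the lug hole. Correct it the other way.

Request:
step_arm:
  increments:
    - [[0, 0, 0, 0.05, 0, 0, 0.1], [0, 0, 0, 0.1, 0, 0, 0.1], [0, 0, 0, 0.13, 0, 0, 0.1], [0, 0, 0, 0.13, 0, 0, 0.1], [0, 0, 0, 0.13, 0, 0, 0.1]]

```text
time_s: 16.65
tcp_pos: [0.5417, -0.1133, 0.0965]
eef_rot: [0.766, 0.643, 0.0, 0.0]
force: [-0.9, -0.2, -0.5]
grip_width: 0.247
gripper_force: 25.0
```

```bash
python3 - <<'E'
from h import *
s=manip.state();print(s["tcp_pos"],s["force"],s["wrist_torque"]);print(inc([.5418,-.1126,.063],-9.8))
p=np.mean([manip.camera("scene")[0] for _ in range(2)],0);g=p.mean(2)
for r in range(219,242): print(r,g[r,222:240].astype(int))
print(manip.state()["force"])
E
```

```text
[ 0.54172231 -0.11326572  0.09654849] [-0.86356195 -0.19445127 -0.52993477] [-0.10497922  0.07620268  0.00342918]
[0.0, -0.0, -0.04, 0.02, -0.0, 1.12]
219 [ 55  47  31  18  12  12  11  12   9   9   3  12   7  16  16  36  74 103]
220 [ 58  52  38  20  12   5   8   6   7   6  14  12  19  26  35  51  80 102]
221 [ 59  57  46  30  13  17  10  11  12  14  16  26  44  58  67  81  95 106]
222 [ 61  66  63  49  34  23  18  13  21  28  37  54  68  81  94 102 105 106]
223 [ 61  70  74  69  57  49  45  44  45  52  62  73  80  91 102 108 111 109]
224 [ 60  66  74  78  74  73  71  71  73  76  79  79  86  97 105 108 110 111]
225 [ 58  64  69  76  79  80  84  83  82  83  83  88  94 102 108 110 109 110]
226 [ 56  56  62  67  73  81  82  82  82  82  87  97 104 109 109 109 108 110]
227 [ 59  56  57  59  63  70  79  81  81  83  90 102 108 109 111 110 109 109]
228 [ 57  54  56  56  58  67  76  81  80  79  87 102 107 108 107 108 107 109]
229 [ 57  59  58  58  60  66  76  80  81  76  78  91 102 103 102  99 100 106]
230 [59 59 63 62 64 73 77 79 78 80 82 88 95 96 96 93 92 94]
231 [68 70 74 76 81 79 80 81 78 80 84 90 94 95 94 91 91 91]
232 [87 89 88 92 91 86 83 80 80 79 84 93 93 94 93 92 90 90]
233 [92 93 94 93 93 87 83 79 78 78 85 92 95 93 94 91 91 90]
234 [91 93 93 93 91 87 82 79 79 78 84 94 94 93 93 91 92 89]
235 [91 93 93 92 91 85 82 81 78 79 84 92 92 93 92 95 92 91]
236 [87 92 91 93 91 87 82 79 79 79 84 91 92 90 94 94 92 90]
237 [86 91 93 93 90 87 84 81 82 82 86 92 92 95 95 95 94 92]
238 [ 84  91  92  92  93  92  91  89  87  87  90  96  95  95  97 105 108  97]
239 [ 80  90  96  95  98  99 108 117 111 110 115 112  99  96 101 118 123 103]
240 [ 79  99 108 109 117 122 136 148 142 134 141 130 106  97 100 108 110 101]
241 [ 79 112 129 132 143 144 142 144 138 129 128 118 103  98  99 102 102  97]
[ 0.52561356  0.58698411 -1.01370247]
```

Shank is inside the lug hole with no load (cols 227–232 on the lug, vs. hole 230.6). Nudge 1 mm more and lower through the bracket.

Request:
step_arm:
  increments:
    - [[0, 0, 0, 0.03, 0, 0.1, 0.1], [0, 0, 0, 0.03, 0, 0.2, 0.1], [0, 0, 0, 0.03, 0, 0.3, 0.1], [0, 0, 0, 0.03, 0, 0.4, 0.1], [0, 0, 0, 0.03, 0, 0.5, 0.1], [0, 0, 0, 0.03, 0, 0.5, 0.1]]

```text
time_s: 17.35
tcp_pos: [0.5415, -0.1123, 0.0809]
eef_rot: [0.766, 0.643, -0.0, -0.0]
force: [0.3, -0.0, -1.7]
grip_width: 0.248
gripper_force: 25.0
```

```bash
python3 - <<'E'
from h import *
s=manip.state();print(s["tcp_pos"],s["force"],s["wrist_torque"])
E
```

```text
[ 0.54152684 -0.11232896  0.08091977] [ 0.28071821 -0.00182029 -1.71866843] [-0.07033397  0.0490392   0.02271817]
```

The tip is into the bracket hole without load. Lower to the collar.

Request:
step_arm:
  increments:
    - [[0, 0, 0, 0, 0, 0.12, 0.1], [0, 0, 0, 0, 0, 0.24, 0.1], [0, 0, 0, 0, 0, 0.36, 0.1], [0, 0, 0, 0, 0, 0.46, 0.1], [0, 0, 0, 0, 0, 0.54, 0.1], [0, 0, 0, 0, 0, 0.6, 0.1], [0, 0, 0, 0, 0, 0.6, 0.1]]

```text
time_s: 18.05
tcp_pos: [0.5417, -0.1123, 0.0632]
eef_rot: [0.766, 0.643, -0.0, -0.0]
force: [0.2, 0.6, -0.4]
grip_width: 0.244
gripper_force: 25.0
```

```bash
python3 - <<'E'
from h import *
s=manip.state();print(s["tcp_pos"],s["force"],s["wrist_torque"])
E
```

```text
[ 0.54170527 -0.11233886  0.06319601] [ 0.22737262  0.62659931 -0.37984034] [-0.11037221 -0.00563543  0.03233793]
```

Almost seated. Press down another ~1 mm, then release slowly and retreat upward.

Request:
step_arm:
  increments:
    - [[0, 0, 0, 0, 0, 0.03, 0.1], [0, 0, 0, 0, 0, 0.04, 0.1], [0, 0, 0, 0, 0, 0.04, 0.1]]

```text
time_s: 18.35
tcp_pos: [0.5423, -0.1125, 0.0628]
eef_rot: [0.766, 0.643, 0.0, 0.0]
force: [-0.3, 0.3, 4.0]
grip_width: 0.246
gripper_force: 25.0
```

Request:
step_arm:
  increments:
    - [[0, 0, 0, 0, 0, 0, 0.28], [0, 0, 0, 0, 0, 0, 0.36], [0, 0, 0, 0, 0, 0, 0.42], [0, 0, 0, 0, 0, 0, 0.42], [0, 0, 0, 0, 0, -0.5, 0.42], [0, 0, 0, 0, 0, -1.2, 0.42], [0, 0, 0, 0, 0, -2.2, 0.42], [0, 0, 0, 0, 0, -3.4, 0.42], [0, 0, 0, 0, 0, -4.5, 0.42], [0, 0, 0, 0, 0, -4.5, 0.42]]

```text
time_s: 19.35
tcp_pos: [0.544, -0.1132, 0.2028]
eef_rot: [0.766, 0.642, 0.003, 0.002]
force: [0.4, -0.4, -0.1]
grip_width: 0.42
gripper_force: 0.0
```

Request:
step_arm:
  increments:
    - [[0, 0, 0, -1.5, 0, 0, 0.42], [0, 0, 0, -3, 0, 0, 0.42], [0, 0, 0, -4.5, 0, 0, 0.42], [0, 0, 0, -6, 0, 0, 0.42], [0, 0, 0, -6, 0, 0, 0.42], [0, 0, 0, -6, 0, 0, 0.42]]

```text
time_s: 19.95
tcp_pos: [0.5097, -0.2908, 0.1973]
eef_rot: [0.767, 0.642, -0.0, -0.0]
force: [0.9, 0.8, 0.1]
grip_width: 0.418
gripper_force: 0.0
```

```bash
python3 - <<'E'
from h import *
s=manip.state();print(s["tcp_pos"],s["force"])
for n,r0,c0 in(("scene",(208,244),(216,246)),("top",(214,246),(300,334))):
    g=manip.camera(n)[0].mean(2);print(n,*r0,*c0)
    for r in range(*r0,2): print(r,g[r,c0[0]:c0[1]:1].astype(int).tolist())
for P in((.5425,-.1153,.096),(.5425,-.1153,.052),(.5425,-.1153,.046)): print([np.round(proj(n,P),1) for n in("scene","top")])
for n,c in(("scene",None),("top",None)):
    pass
E
```

```text
[ 0.5096891  -0.2907642   0.19733444] [0.90283589 0.79370296 0.05002474]
scene 208 244 216 246
208 [109, 107, 109, 109, 108, 108, 111, 110, 111, 110, 109, 111, 111, 111, 110, 109, 108, 110, 111, 109, 107, 109, 108, 110, 112, 110, 114, 111, 111, 113]
210 [107, 108, 109, 108, 111, 108, 110, 112, 111, 109, 110, 108, 109, 110, 110, 109, 110, 111, 113, 110, 112, 111, 110, 110, 111, 110, 110, 110, 112, 109]
212 [108, 109, 111, 110, 109, 110, 110, 110, 109, 112, 108, 108, 110, 109, 108, 109, 112, 113, 112, 110, 110, 110, 113, 112, 111, 111, 112, 111, 110, 113]
214 [110, 107, 111, 110, 110, 110, 109, 108, 106, 103, 98, 95, 86, 79, 82, 85, 90, 100, 107, 110, 113, 113, 111, 110, 112, 112, 110, 112, 114, 120]
216 [109, 109, 108, 112, 109, 109, 107, 107, 95, 67, 37, 25, 20, 26, 24, 22, 30, 48, 81, 100, 110, 111, 110, 111, 111, 114, 111, 115, 124, 145]
218 [107, 107, 107, 111, 111, 111, 108, 101, 80, 42, 24, 20, 18, 22, 18, 16, 20, 26, 48, 86, 105, 110, 112, 112, 113, 111, 114, 126, 145, 155]
220 [109, 111, 111, 111, 110, 110, 110, 105, 83, 43, 17, 14, 19, 20, 23, 14, 16, 18, 50, 80, 104, 109, 11
[... 3538 characters left out ...]
, 109, 118, 92, 62, 53, 54, 53, 51, 54, 58, 56, 51, 49, 47, 48, 50, 51, 56, 69, 85, 84, 75, 78, 84, 86, 85, 86, 88, 89, 87, 86]
240 [138, 138, 135, 118, 85, 59, 58, 60, 61, 59, 62, 58, 53, 48, 47, 47, 44, 45, 44, 45, 47, 50, 58, 67, 76, 83, 85, 86, 86, 87, 88, 87, 88, 90]
242 [152, 146, 122, 81, 54, 57, 77, 87, 87, 86, 87, 85, 79, 79, 79, 76, 66, 58, 52, 48, 48, 48, 49, 61, 79, 87, 86, 85, 87, 88, 87, 87, 87, 88]
244 [143, 116, 78, 52, 57, 72, 83, 85, 86, 86, 86, 86, 85, 85, 85, 87, 87, 85, 82, 81, 81, 81, 81, 83, 87, 88, 86, 86, 86, 86, 87, 87, 87, 86]
[array([229.3, 216.5]), array([318.3, 227.7])]
[array([230.3, 233.4]), array([317.3, 229.2])]
[array([230.4, 235.6]), array([317.2, 229.4])]
```

The pin stands upright in place: grip at scene rows 215–235, col ≈229.4, matching the fully seated prediction. There was a 4 N contact at the expected height, and the arm is clear. Handing in.

```bash
python3 -c "
from workcell import manip
print(manip.job_done())"
```

```text
the job is handed in; nothing more can be done
None
```

I turned the carousel counter-clockwise just over one full turn, aligned the lug over the bracket and seated the locking pin through both holes to its collar. The job is handed in at about 20 s with the arm clear; I did not touch the jar or bottle, and the two pink look-alike pins fell over while the arm was away from them.

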